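# Free and hold up the cover of a vial sampler

## Robot

A 7-joint arm with a two-finger parallel gripper is mounted at the origin on the work surface. World frame = base frame: x ahead of the robot, y to its left, z up, the work surface at z = 0. Lengths are in m, angles in rad, forces in N, time in s.
With the tool pointing down it reaches from about 0.4 to 0.875 m from the base axis. Payload 4.4 kg.
Tool frame: the origin (TCP) lies midway between the tips of the shut fingers; the grasp point (between the pads) lies 19 mm behind it; z points along the fingers, y is the direction in which the jaws open and shut (so a half turn about z gives the same grasp; the last joint's range is limited). The gripper opens to 85 mm and grips with 20 to 120 N. Pads are 22 mm wide; open, the fingers measure 114 mm over their backs; the gripper's body (76 mm by 85 mm) begins 54 mm behind the grasp point. The pads swing forward as they close: fully open they stand 13 mm farther back than shut.
Start: joints at [1.186, 0.628, 0.038, 1.517, -0.027, 0.996, -0.02], TCP at [0.204, -0.617, 0.231] pointing down, gripper open.
Joint ranges: [-3.06, 3.06], [-0.37, 2.12], [-1.25, 1.32], [0.18, 2.47], [-1.1, 4.24], [0.23, 1.98], [-2.94, 2.94]. Speed limits (rad/s): [2.57, 2.57, 3.14, 3.14, 3.14, 3.14, 3.14].

## Interface

Orientations are given as a unit quaternion [x, y, z, w].
In Python, from bench import * gives the robot as it stands. The module is installed in compiled form; this text tells all that it offers.
- The arm moves only by the tool carry_out, never from a script. Its argument "deltas" is a list of rows, each a list of 7 numbers: the shift along the world's x, y, z in m, then the turn, a rotation vector about the world's x, y, z in rad, then the closure, from 0 (fully open) to 1 (shut). A call has exactly 10 rows; each row shifts and turns the commanded pose from where the row before left it; what a row does not reach is not made up. A row lasts 1/10 s, in which the tool goes at most 50 mm and 8.59 degrees, less where a joint would pass 70% of its speed; a pose out of reach is approached as far as the arm can. A call is refused whole if a number of a shift passes 0.05 or a number of a turn 0.15, either way. A call with a gripper value outside its range is refused whole. The fingers move at their own pace and stop on an object; "squeeze" is the grip in N (left out, the last holds). Time passes only in rows, so rows that do not move let the fingers close, or fill a call up. It gives the time, the measured TCP pose, the force and the opening at its end, in the units of the state.
- state(): the state, without advancing time (a new reading comes with each control period).
- read_camera(name): name is "side" or "top"; returns a dict with "frame" (420x560x3 uint8, red, green, blue), "depth" (420x560 float32, m along the optical axis (not along the pixel's ray), 0 where there is no reading), "vfov" (degrees; the focal length in pixels is half the picture's height over the tangent of half this angle, whatever the lens; pixels are square), "cx", "cy" (the principal point, pixels), "eye" and "rotation" of the camera in the world. Camera axes: x right, y down, z forward; pixel columns grow to the right and rows downward; lengths in m; the calibration is good to about 2 mm. A picture is of the moment at which its call begins.
- finish_job(): hands the job in, once; it reports no verdict.
Trained networks look in a picture, given as the dict that the camera call returned (one of the last four; its "shot" number tells which), for a name from the list of things; names that differ only in an ending like _2 or _b are one class to them, and where a whole thing is asked for, a point or a joint stands for the part that bears it (a point fixed in the world has none). Each returns a list of dicts, best first, with "confidence" (0 to 1); they miss things now and then, are a little off and sometimes report something else, mostly with a low value. They report only what shows in the picture. A call takes as long as a camera call.
- recognise(picture, label): "box" ([left, top, right, bottom] in pixels, round what is visible of it).
- tip_of(picture, label): "at" ([column, row] in pixels: a listed point, or the origin of a listed thing).
The state is a dict: "time_s": time; "qpos": joint angles; "qvel": joint speeds; "joint_torque": joint torques, N m; "position": TCP position; "tool_rot": TCP orientation; "wrist_force": force on the tool from outside, world axes, zero at the start; "wrist_torque": the same for the moment, N m; "grip_width": finger opening in m.
Only numpy, scipy, OpenCV 4.12 (cv2) and the standard library are available. Lean on these libraries where they do the work, as an engineer would, in place of code of your own. Each camera call takes 0.05 s, during which the arm holds its last target.

## Task

The smoked cover of the white vial sampler sometimes catches. Before touching the blue catch tab, tug the cover up by its black bar handle to learn whether it is caught; if it is, let go and slide the tab sideways, away from the cover, to the end of its slot. Then raise the cover by its handle at least half-way to upright (45 degrees or more) and finish while still holding it up there, so that the carousel can be changed; leave the vial, bottles and other things around it where they are.

Things in the scene. Friction and masses are not known exactly. Their poses are not given: they have to be found in the camera images.
- sampler: white sampler case, fixed to the table, 260 x 360 x 118 mm (x, y, z). Origin: centre of its underside. Its +x points from the front (handle side, towards the robot) to the hinge at the back, +y points from the cover to the strip with the catch tab. The strip is the case's top from y = 85 to 180 mm, 118 mm above the table.
- cover (a joint): angle of the cover, rad: 0 shut, growing as its front edge rises, 1.2 at its stop. The cover is a 240 x 225 x 10 mm framed smoked pane of 0.4 kg, hinged along its back edge (axis along the sampler's y); it falls shut when let go. Held shut by the hidden bolt it still rises about 0.04 rad (8 mm at the handle) and then stops hard; not caught, it rises freely (about 2 to 3 N at the handle). Nothing on the outside shows which it is.
- handle (a point): centre of the cover's bar handle: a round black bar 14 mm thick, along the sampler's y, 96 mm free between its two posts, standing with its centre 36 mm above the cover's upper face (158 mm above the table when shut), 20 mm behind the cover's front edge. Moves with the cover; seen from the side it lies 205 mm in front of and 46 mm above the hinge when shut. It can be pinched from above with the fingers before and behind the bar, and turns in the grip as the cover swings.
- hinge (a point): middle of the cover's hinge axis, 112 mm above the table, at x = 100, y = -40 mm in the sampler's frame
- catch (a joint): position of the catch tab, m: 0 at home (next to the cover), growing as it slides along the sampler's +y away from the cover, 0.030 at the end of its slot. It needs about 3 to 4 N, has no spring and stays where left. It draws back the hidden bolt, which is certainly clear of the cover from 0.020 on. The tab always starts at home, also when the bolt has not caught.
- tab (a point): point on the catch tab's axis, 24 mm above the foot of the tab, 144 mm above the table. The tab is a blue upright block 20 x 16 mm (x, y) and 36 mm tall, on a 30 x 26 x 4 mm foot, standing on the side strip; its top is 156 mm above the table. Can be pinched across its 20 mm (along the sampler's x) or pushed.
- vial: bystander: small glass vial with blue cap, 28 mm across, 50 mm tall, standing on the side strip behind the catch tab. Origin: centre of its underside
- segment: bystander: white vial rack 160 x 60 x 45 mm on the table beside the sampler. Origin: centre of its underside
- solvent: bystander: amber bottle, 70 mm across, 150 mm tall. Origin: centre of its underside
- beaker: bystander: open glass beaker, 64 mm across, 80 mm tall. Origin: centre of its underside
- tipbox: bystander: yellow box 120 x 80 x 55 mm. Origin: centre of its underside
- septa_jar: bystander: white jar with red lid, 60 mm across, 70 mm tall. Origin: centre of its underside
- driver: bystander: screwdriver with green handle lying on the table

How it is judged:
On the way, in this order (a step that is already met when the one before it is completed fails the run):
1. the cover is tugged up by its handle before the catch tab is moved (value of joint cover above 0.02 rad and distance of tab from where it was at the start of the episode below 0.005 m and contact force between the fingers and cover above 0.5 N), for 0.1 s.
2. the cover is raised at least half-way to upright (value of joint cover above 0.7 rad and contact force between the fingers and cover above 1 N), for 0.2 s.
At the end, for the whole second after the job is handed in: The cover stands at 45 degrees or more (at least 0.70 rad counts), at rest (under 0.1 rad/s) and carried by the fingers (over 1 N), and every bystander is within 30 mm of where it stood (all of step 2 and velocity of joint cover between -0.1 and 0.1 rad/s and distance of each of vial, segment, solvent, beaker, tipbox, septa_jar, driver from where it was at the start of the episode below 0.03 m); the arm keeps its last pose, push and grip.
It fails at once if a vial, bottle or other bystander is moved by more than 50 mm (distance of any of vial, segment, solvent, beaker, tipbox, septa_jar, driver from where it was at the start of the episode above 0.05 m).
It also fails if it takes over 48 s, if anything falls off the work surface, if the arm or the gripper's body presses on something with over 40 N, if the wrist force passes 120 N, or if a joint passes its speed limit or range.

## Working session

There is one attempt and no reset: what is moved stays moved. The work goes in short steps, Python scripts to look and compute and a tool call to move; the robot and the scene stay as the last step left them, time stands still between calls to the robot, and variables do not carry over. Pictures are saved under pics/ and viewed, and the job is handed in when it is done.

Besides the shell and the picture viewer there is one more tool, called after "Request:" as name(argument=value, ...), one argument or row to a line, values as JSON. carry_out: Moves the arm, as the interface text tells. Its arguments: {"type":"object","properties":{"deltas":{"type":"array","items":{"type":"array","items":{"type":"number"}}},"squeeze":{"type":"number"}},"required":["deltas"]}

```bash
mkdir -p pics
cat > h.py <<'E'
from bench import *
import numpy as np, cv2
def f(p): return p["frame"].shape[0]/2/np.tan(np.radians(p["vfov"])/2)
def ray(p,uv):
    F=f(p); return np.array(p["rotation"])@np.array([(uv[0]-p["cx"])/F,(uv[1]-p["cy"])/F,1.])
def at_z(p,uv,z):
    r=ray(p,uv); e=np.array(p["eye"]); return e+r*(z-e[2])/r[2]
def at_d(p,uv):
    d=p["depth"][int(round(uv[1])),int(round(uv[0]))]; return np.array(p["eye"])+ray(p,uv)*d
def save(p,n): cv2.imwrite("pics/"+n,p["frame"][:,:,::-1])
def cloud(p):
    F=f(p);v,u=np.mgrid[:420,:560];d=p["depth"]
    c=np.stack([(u-p["cx"])/F*d,(v-p["cy"])/F*d,d],-1)
    return c@np.array(p["rotation"]).T+np.array(p["eye"])
E
python3 - <<'E'
from h import *
np.set_printoptions(precision=4,suppress=True)
s=state();print(s)
for n in("top","side"):
    p=read_camera(n);save(p,n+"0.png");print(n,p["eye"],p["rotation"],p["vfov"],p["cx"],p["cy"])
    for l,z in(("handle",.158),("tab",.144),("hinge",.112),("sampler",0),("vial",.118),("segment",0),("solvent",0),("beaker",0),("tipbox",0),("septa_jar",0),("driver",0.01)):
        for t in tip_of(p,l)[:2]: print(l,np.array(t["at"]),t["confidence"],at_z(p,t["at"],z),at_d(p,t["at"]))
E
```

```text
{'time_s': 0.0, 'qpos': array([ 1.1862,  0.6294,  0.0384,  1.5184, -0.027 ,  0.9963, -0.02  ]), 'qvel': array([ 0.0007, -0.0011, -0.0008, -0.0006, -0.0005,  0.0006, -0.0007]), 'joint_torque': array([ -0.0006, -56.3403,   1.2255, -19.3444,   0.0108,   0.0107,
         0.    ]), 'position': array([ 0.2036, -0.6166,  0.2304]), 'tool_rot': array([ 0.9873,  0.1587, -0.0002, -0.0009]), 'wrist_force': array([ 0.0274, -0.4586, -0.049 ]), 'wrist_torque': array([-0.0409, -0.059 ,  0.0352]), 'grip_width': 0.08552878596251648}
top [0.2698 0.0302 1.6918] [ 0.712  -0.6963  0.0698 -0.0583] 42.97867506736447 276.7103852000025 213.36563910859633Traceback (most recent call last):
  File "<stdin>", line 7, in <module>
  File "h.py", line 7, in at_z
    r=ray(p,uv); e=np.array(p["eye"]); return e+r*(z-e[2])/r[2]
  File "h.py", line 5, in ray
    F=f(p); return np.array(p["rotation"])@np.array([(uv[0]-p["cx"])/F,(uv[1]-p["cy"])/F,1.])
                   ~~~~~~~~~~~~~~~~~~~~~~~^~~~~~~~~~~~~~~~~~~~~~~~~~~~~~~~~~~~~~~~~~~~~~~~~~~
ValueError: matmul: Input operand 1 has a mismatch in its core dimension 0, with gufunc signature (n?,k),(k,m?)->(n?,m?) (size 3 is different from 4)
```

Rotation is a quaternion.

```bash
sed -i 's/np.array(p\["rotation"\])/Rm(p)/g' h.py; sed -i '2a from scipy.spatial.transform import Rotation as Ro\ndef Rm(p): return Ro.from_quat(p["rotation"]).as_matrix()' h.py
python3 - <<'E'
from h import *
np.set_printoptions(precision=4,suppress=True)
for n in("top","side"):
    p=read_camera(n);save(p,n+"0.png");print(n,p["eye"],p["rotation"],p["vfov"],p["cx"],p["cy"])
    for l,z in(("handle",.158),("tab",.144),("hinge",.112),("sampler",0),("vial",.118),("segment",0),("solvent",0),("beaker",0),("tipbox",0),("septa_jar",0),("driver",0.01)):
        for t in tip_of(p,l)[:2]: print(l,np.array(t["at"]),t["confidence"],at_z(p,t["at"],z),at_d(p,t["at"]))
E
```

```text
top [0.2698 0.0302 1.6918] [ 0.712  -0.6963  0.0698 -0.0583] 42.97867506736447 276.7103852000025 213.36563910859633
handle [460.4 264.4] 0.74 [ 0.4141 -0.5261  0.158 ] [ 0.4243 -0.5655  0.0494]
handle [288.7 214.6] 0.64 [ 0.5485 -0.027   0.158 ] [ 0.5479 -0.0269  0.1613]
tab [234.  212.5] 0.45 [0.5535 0.1338 0.144 ] [0.5514 0.133  0.1555]
hinge [272.  151.8] 0.91 [0.7519 0.0259 0.112 ] [0.7535 0.0259 0.107 ]
sampler [269.7 195.8] 0.67 [0.6377 0.0297 0.    ] [0.6104 0.0298 0.1255]
vial [214.4 186.3] 0.39 [0.6373 0.1975 0.118 ] [0.6313 0.1948 0.1435]
segment [337.8 171.8] 0.83 [ 0.7237 -0.1916  0.    ] [ 0.7096 -0.1847  0.0524]
segment [288.2 216.3] 0.35 [ 0.5716 -0.0314  0.    ] [ 0.542  -0.0254  0.1659]
solvent [365.5 225.8] 0.96 [ 0.5465 -0.281   0.    ] [ 0.5291 -0.2615  0.1062]
solvent [ 84.1 235.1] 0.4 [0.4954 0.6168 0.    ] [0.4924 0.6092 0.0219]
beaker [189.7 220. ] 0.79 [0.552  0.2845 0.    ] [0.5511 0.2836 0.0057]
tipbox [460.4 267.8] 0.81 [ 0.4181 -0.583   0.    ] [ 0.4137 -0.5645  0.0511]
septa_jar [119.1 268.6] 0.61 [0.3917 0.4983 0.    ] [0.3869 0.4798 0.0666]
driver [ 86
[... 356 characters left out ...]
441 0.1307 0.144 ] [0.5421 0.1349 0.1482]
tab [226.8 192.2] 0.36 [0.7296 0.0634 0.144 ] [0.7497 0.0305 0.1138]
hinge [228.4 192.1] 0.64 [0.7459 0.0257 0.112 ] [0.7475 0.023  0.1095]
sampler [258.  224.3] 0.73 [0.6296 0.0279 0.    ] [0.5713 0.1444 0.119 ]
vial [228.7 226.4] 0.64 [0.655  0.1915 0.118 ] [0.6433 0.2106 0.1385]
solvent [306.5 181.5] 0.98 [ 0.559  -0.2892  0.    ] [ 0.5464 -0.2519  0.0296]
beaker [248.9 278.2] 0.74 [0.5456 0.2731 0.    ] [0.5326 0.2969 0.0313]
tipbox [358.4 152.8] 0.67 [ 0.4218 -0.5841  0.    ] [ 0.4144 -0.5474  0.0241]
septa_jar [266.4 350.3] 0.74 [0.3846 0.4885 0.    ] [0.3692 0.5209 0.057 ]
driver [209.4 370.9] 0.68 [0.4949 0.6115 0.01  ] [0.493  0.6138 0.0151]
```

View pics/top0.png

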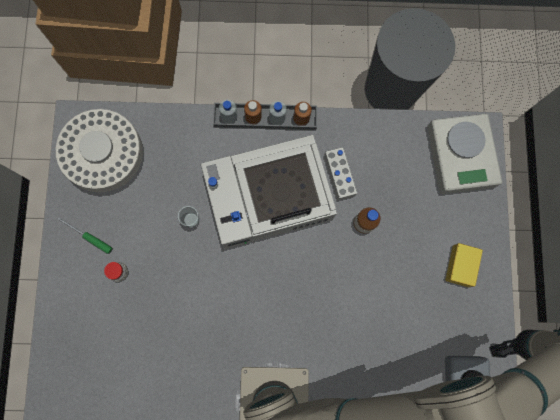

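View pics/side0.png

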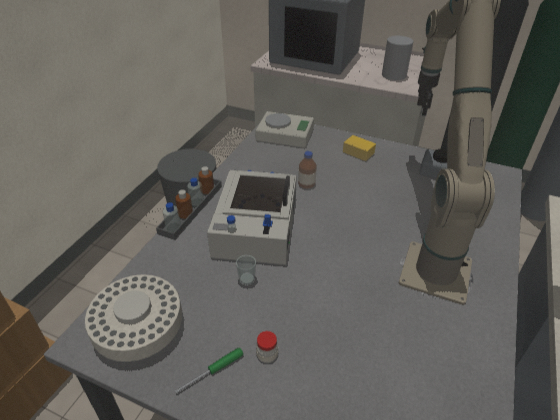

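Run:
```python
from h import *
np.set_printoptions(precision=4,suppress=True)
for n in("top","side"):
    p=read_camera(n);c=cloud(p);fr=p["frame"].astype(int)
    x,y,z=c[...,0],c[...,1],c[...,2]
    roi=(x>.45)&(x<.85)&(y>-.2)&(y<.26)
    m=roi&(z>.100)&(z<.2)
    r=cv2.minAreaRect(c[m][:,:2].astype(np.float32)); print(n,"case",r,m.sum())
    dark=(fr.max(-1)<70)
    hm=roi&(z>.145)&(z<.185)&dark&(abs(x-.5475)<.06)&(abs(y+.028)<.09)
    h=c[hm]; 
    if len(h):
        u,s_,vt=np.linalg.svd(h[:,:2]-h[:,:2].mean(0)); t=(h[:,:2]-h[:,:2].mean(0))@vt[0]
        print("handle",len(h),h.mean(0),np.median(h[:,2]),vt[0],np.degrees(np.arctan2(-vt[0][0],vt[0][1])),t.min(),t.max(), cv2.minAreaRect(h[:,:2].astype(np.float32)))
    blue=(fr[...,2]>fr[...,0]+40)&roi&(z>.1)
    k,l=cv2.connectedComponents(blue.astype(np.uint8))
    for i in range(1,k):
        b=c[l==i]; print("blue",len(b),b.mean(0),b.min(0),b.max(0))
    big=cv2.resize(p["frame"][120:260,170:370] if n=="top" else p["frame"][150:270,190:330],None,fx=4,fy=4,interpolation=cv2.INTER_CUBIC)
    cv2.imwrite(f"pics/{n}z.png",big[:,:,::-1])
```

```text
top case ((0.6370069980621338, 0.03552591800689697), (0.2615676820278168, 0.3608423173427582), 16.570451736450195) 9727
handle 198 [ 0.5471 -0.0317  0.1616] 0.16185146846215714 [ 0.2879 -0.9577] -163.26879558703928 -0.059528460357908375 0.06065934717192222 ((0.5477776527404785, -0.03207452967762947), (0.01538219302892685, 0.12011270225048065), 16.09463882446289)
blue 67 [0.6422 0.1999 0.1656] [0.6296 0.1879 0.1176] [0.6602 0.2122 0.1729]
blue 84 [0.5441 0.1291 0.1375] [0.5312 0.1166 0.1159] [0.5622 0.1443 0.1622]
side case ((0.6361615657806396, 0.03335094451904297), (0.26061883568763733, 0.3732444643974304), 16.520713806152344) 5062
handle 91 [ 0.5418 -0.0182  0.163 ] 0.1637998801254268 [-0.2977  0.9547] 17.318694024808423 -0.07227311163502408 0.047552411421846574 ((0.5457351207733154, -0.029931113123893738), (0.013410680927336216, 0.11990493535995483), 16.435806274414062)
blue 50 [0.6393 0.2031 0.1663] [0.6281 0.1876 0.1525] [0.652  0.2148 0.1722]
blue 73 [0.5434 0.1342 0.1365] [0.529  0.1173 0.1179] [0.5579 0.1452 0.1603]
```

View pics/topz.png

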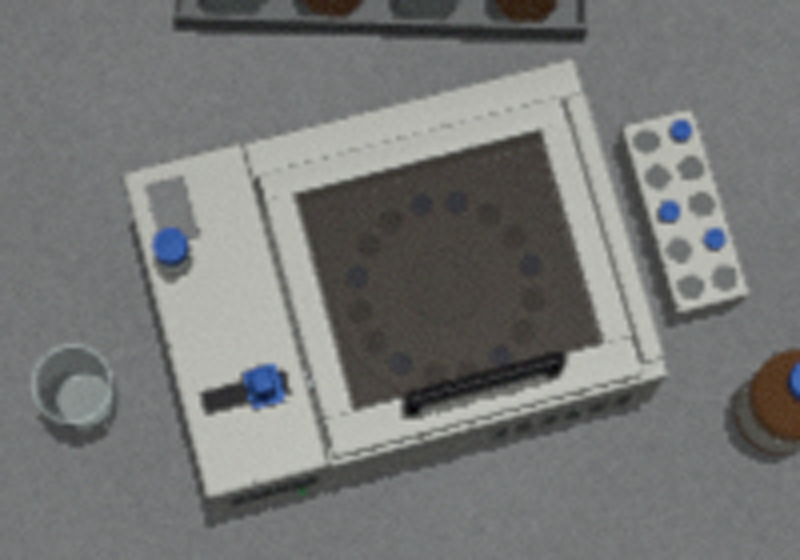

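View pics/sidez.png

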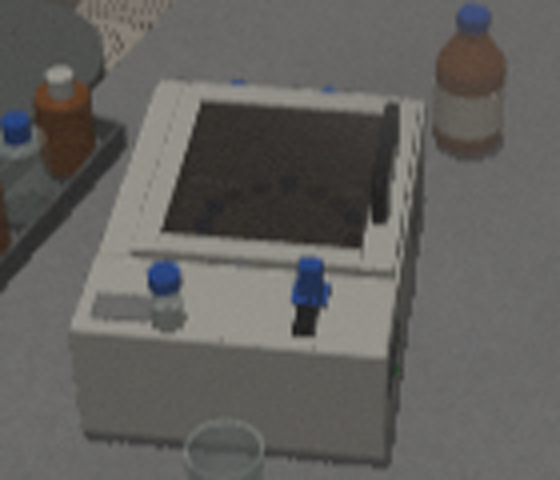

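Request:
carry_out(
  deltas=[
    [0.0214, 0.0365, 0.006, 0, 0, 0.096, 0],
    [0.0214, 0.0365, 0.006, 0, 0, 0.096, 0],
    [0.0214, 0.0365, 0.006, 0, 0, 0.096, 0],
    [0.0214, 0.0365, 0.006, 0, 0, 0.096, 0],
    [0.0214, 0.0365, 0.006, 0, 0, 0.096, 0],
    [0.0214, 0.0365, 0.006, 0, 0, 0.096, 0],
    [0.0214, 0.0365, 0.006, 0, 0, 0.096, 0],
    [0.0214, 0.0365, 0.006, 0, 0, 0.096, 0],
    [0.0214, 0.0365, 0.006, 0, 0, 0.096, 0],
    [0.0214, 0.0365, 0.006, 0, 0, 0.096, 0],
  ],
  squeeze=30,
)

```text
time_s: 2.4
position: [0.4184, -0.2508, 0.2919]
tool_rot: [0.801, 0.598, 0.0, 0.0]
wrist_force: [0.8, -0.1, -1.0]
grip_width: 0.0855
```

Request:
carry_out(
  deltas=[
    [0.0214, 0.0365, 0, 0, 0, 0.096, 0],
    [0.0214, 0.0365, 0, 0, 0, 0.096, 0],
    [0.0214, 0.0365, 0, 0, 0, 0.096, 0],
    [0.0214, 0.0365, 0, 0, 0, 0.096, 0],
    [0.0214, 0.0365, 0, 0, 0, 0.096, 0],
    [0.0214, 0.0365, 0, 0, 0, 0.096, 0],
    [0, 0, -0.02, 0, 0, 0, 0],
    [0, 0, -0.02, 0, 0, 0, 0],
    [0, 0, -0.02, 0, 0, 0, 0],
    [0, 0, 0, 0, 0, 0, 0],
  ],
)

```text
time_s: 3.4
position: [0.5443, -0.0335, 0.2291]
tool_rot: [0.6, 0.8, -0.002, -0.002]
wrist_force: [0.7, 0.1, -0.5]
grip_width: 0.0855
```

Run:
```python
from h import *
s=state();print(s["time_s"],s["position"],s["wrist_force"],s["qpos"]);R=Ro.from_quat(s["tool_rot"]).as_matrix();print(R,np.degrees(np.arctan2(R[1,1],R[0,1])))
```

```text
3.4 [ 0.54433418 -0.03351134  0.2290707 ] [ 0.68906652  0.08843737 -0.46900564] [ 0.30791893  0.51328248 -0.44455503  1.80091798  0.27377603  0.89381482
  0.02335506]
[[-2.80227414e-01  9.59919726e-01 -5.16871437e-03]
 [ 9.59932553e-01  2.80231142e-01 -3.00806074e-06]
 [ 1.44554723e-03 -4.96246012e-03 -9.99986642e-01]] 16.274206440856204
```

Request:
carry_out(
  deltas=[
    [0.003, 0, -0.022, 0, 0, 0, 0],
    [0, 0, -0.022, 0, 0, 0, 0],
    [0, 0, -0.022, 0, 0, 0, 0],
    [0, 0, -0.021, 0, 0, 0, 0],
    [0, 0, 0, 0, 0, 0, 0.3],
    [0, 0, 0, 0, 0, 0, 0.6],
    [0, 0, 0, 0, 0, 0, 1],
    [0, 0, 0, 0, 0, 0, 1],
    [0, 0, 0, 0, 0, 0, 1],
    [0, 0, 0, 0, 0, 0, 1],
  ],
)

```text
time_s: 4.4
position: [0.5492, -0.0335, 0.1454]
tool_rot: [0.6, 0.8, -0.0, 0.0]
wrist_force: [-2.7, 0.0, 5.9]
grip_width: 0.0126
```

Run:
```python
from h import *
s=state();print(s["time_s"],s["position"],s["wrist_force"],s["grip_width"])
p=read_camera("side");save(p,"g1.png")
cv2.imwrite("pics/g1z.png",cv2.resize(p["frame"][110:270,190:350],None,fx=3.6,fy=3.6,interpolation=cv2.INTER_CUBIC)[:,:,::-1])
```

```text
4.4 [ 0.54915598 -0.03349073  0.14539673] [-2.71332971  0.02738385  5.87705217] 0.012649892723406478
```

View pics/g1z.png

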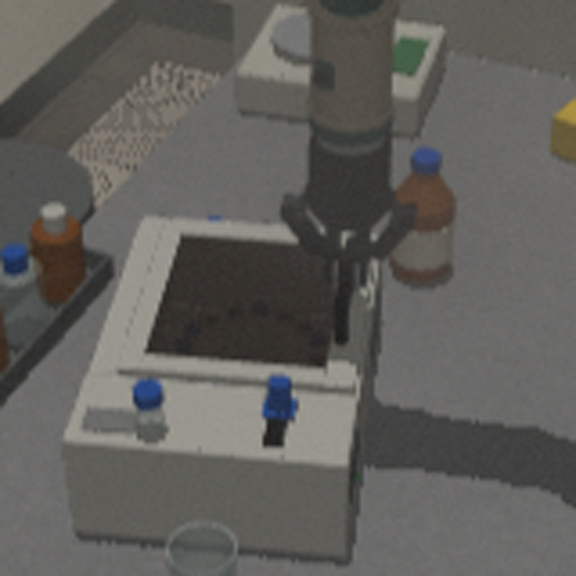

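Request:
carry_out(
  deltas=[
    [0, 0, 0.003, 0, 0, 0, 1],
    [0, 0, 0.002, 0, 0, 0, 1],
    [0, 0, 0.002, 0, 0, 0, 1],
    [0, 0, 0.002, 0, 0, 0, 1],
    [0, 0, 0.002, 0, 0, 0, 1],
    [0, 0, 0.002, 0, 0, 0, 1],
    [0, 0, 0, 0, 0, 0, 1],
    [0, 0, 0, 0, 0, 0, 1],
    [0, 0, 0, 0, 0, 0, 1],
    [0, 0, 0, 0, 0, 0, 1],
  ],
)

```text
time_s: 5.45
position: [0.5511, -0.0328, 0.1547]
tool_rot: [0.6, 0.8, 0.002, 0.0]
wrist_force: [13.1, 0.1, -28.0]
grip_width: 0.0119
```

Run:
```python
from h import *
s=state();print(s["time_s"],s["position"],s["wrist_force"],s["grip_width"])
p=read_camera("side");
cv2.imwrite("pics/g2z.png",cv2.resize(p["frame"][110:270,190:350],None,fx=3.6,fy=3.6,interpolation=cv2.INTER_CUBIC)[:,:,::-1])
c=cloud(p);d=c-np.array([.6368,.0345,0]);a=np.radians(16.5)
X=d[...,0]*np.cos(a)+d[...,1]*np.sin(a);Y=-d[...,0]*np.sin(a)+d[...,1]*np.cos(a)
for lo in range(-120,100,20):
    m=(abs(X*1000-lo-10)<10)&(Y>.045)&(Y<.068)&(c[...,2]>.1)&(c[...,2]<.16); print(lo,m.sum(),np.median(c[m][:,2]))
```

```text
5.45 [ 0.55108109 -0.03279721  0.15469606] [ 13.0814978    0.14426822 -28.02576757] 0.011929353321097493
-120 30 0.13221206767730992
-100 22 0.13031515990474257
-80 32 0.12900378848049948
-60 23 0.12791937224702066
-40 22 0.12746721923339177
-20 20 0.12660434692672512
0 16 0.12662110259783171
20 23 0.1250687255570191
40 22 0.1252536344314823
60 21 0.1236323513654417
80 24 0.12378078931487407
```

View pics/g2z.png

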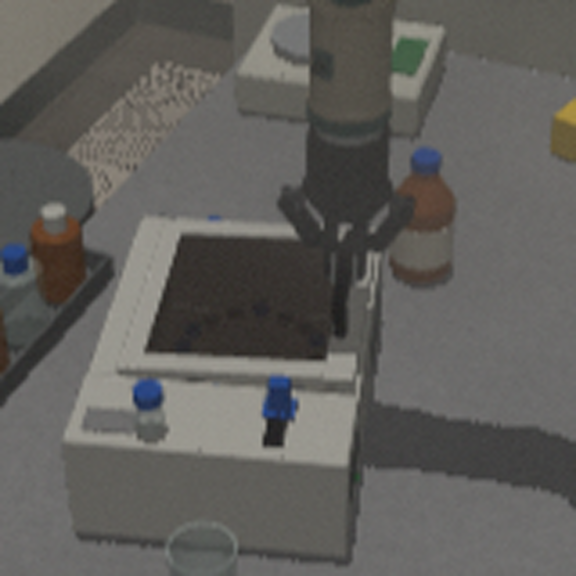

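Request:
carry_out(
  deltas=[
    [0, 0, -0.006, 0, 0, 0, 1],
    [0, 0, -0.005, 0, 0, 0, 1],
    [0, 0, 0, 0, 0, 0, 0.5],
    [0, 0, 0, 0, 0, 0, 0],
    [0, 0, 0, 0, 0, 0, 0],
    [0, 0, 0, 0, 0, 0, 0],
    [0, 0, 0.02, 0, 0, 0, 0],
    [0, 0, 0.03, 0, 0, 0, 0],
    [0, 0, 0.03, 0, 0, 0, 0],
    [0, 0, 0, 0, 0, 0, 0],
  ],
)

```text
time_s: 6.5
position: [0.5517, -0.0328, 0.2304]
tool_rot: [0.6, 0.8, 0.002, 0.003]
wrist_force: [0.5, -0.1, -0.2]
grip_width: 0.0849
```

Request:
carry_out(
  deltas=[
    [0, 0.035, 0, 0, 0, 0, 0.2],
    [0, 0.035, 0, 0, 0, 0, 0.2],
    [0, 0.035, 0, 0, 0, 0, 0.2],
    [0, 0.035, 0, 0, 0, 0, 0.2],
    [0, 0.025, 0, 0, 0, 0, 0.2],
    [0, 0, 0, 0, 0, 0, 0.2],
    [0, 0, -0.02, 0, 0, 0, 0.2],
    [0, 0, -0.02, 0, 0, 0, 0.2],
    [0, 0, 0, 0, 0, 0, 0.2],
    [0, 0, 0, 0, 0, 0, 0.2],
  ],
)

```text
time_s: 7.5
position: [0.549, 0.131, 0.1862]
tool_rot: [0.6, 0.8, -0.001, -0.0]
wrist_force: [-0.5, -0.0, 1.0]
grip_width: 0.0678
```

Run:
```python
from h import *
s=state();print(s["time_s"],s["position"],s["wrist_force"],s["grip_width"])
p=read_camera("side");
cv2.imwrite("pics/g3z.png",cv2.resize(p["frame"][110:270,190:350],None,fx=3.6,fy=3.6,interpolation=cv2.INTER_CUBIC)[:,:,::-1])
for q in (p,read_camera("top")):
    c=cloud(q);fr=q["frame"].astype(int)
    b=c[(fr[...,2]>fr[...,0]+40)&(abs(c[...,0]-.546)<.04)&(abs(c[...,1]-.131)<.04)&(c[...,2]>.1)]
    print(len(b),b.mean(0) if len(b) else 0)
```

```text
7.5 [0.54897904 0.13099057 0.18617755] [-0.54647666 -0.02232399  0.95756963] 0.06784902971170924
60 [0.54315836 0.13430667 0.13825104]
0 0
```

View pics/g3z.png

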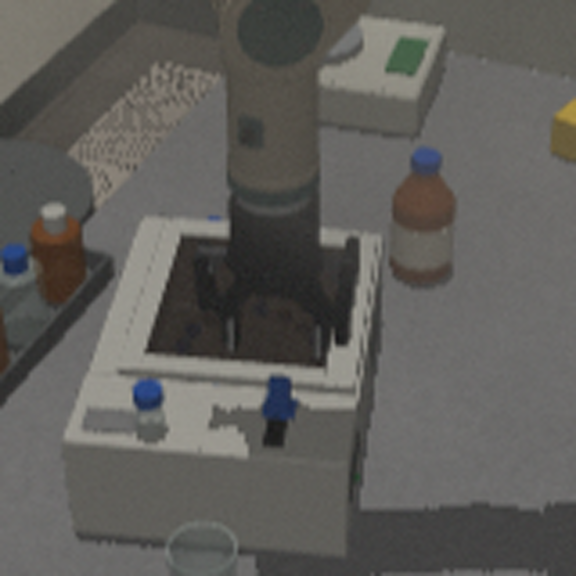

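Request:
carry_out(
  deltas=[
    [-0.002, 0, -0.018, 0, 0, 0, 0.2],
    [0, 0, -0.018, 0, 0, 0, 0.2],
    [0, 0, -0.014, 0, 0, 0, 0.2],
    [0, 0, 0, 0, 0, 0, 0.2],
    [0, 0, 0, 0, 0, 0, 0.4],
    [0, 0, 0, 0, 0, 0, 0.6],
    [0, 0, 0, 0, 0, 0, 0.8],
    [0, 0, 0, 0, 0, 0, 1],
    [0, 0, 0, 0, 0, 0, 1],
    [0, 0, 0, 0, 0, 0, 1],
  ],
)

```text
time_s: 8.6
position: [0.5467, 0.1316, 0.1372]
tool_rot: [0.6, 0.8, -0.0, 0.0]
wrist_force: [-3.3, -0.8, 5.4]
grip_width: 0.0194
```

Request:
carry_out(
  deltas=[
    [-0.0012, 0.0039, 0, 0, 0, 0, 1],
    [-0.0011, 0.0038, 0, 0, 0, 0, 1],
    [-0.0011, 0.0038, 0, 0, 0, 0, 1],
    [-0.0011, 0.0038, 0, 0, 0, 0, 1],
    [-0.0011, 0.0038, 0, 0, 0, 0, 1],
    [-0.0011, 0.0038, 0, 0, 0, 0, 1],
    [-0.0011, 0.0038, 0, 0, 0, 0, 1],
    [-0.0011, 0.0038, 0, 0, 0, 0, 1],
    [0, 0, 0, 0, 0, 0, 1],
    [0, 0, 0, 0, 0, 0, 1],
  ],
)

```text
time_s: 9.6
position: [0.5381, 0.1604, 0.1372]
tool_rot: [0.6, 0.8, -0.001, 0.001]
wrist_force: [-2.2, -3.1, 5.8]
grip_width: 0.0193
```

Request:
carry_out(
  deltas=[
    [-0.001, 0.0029, 0, 0, 0, 0, 1],
    [0, 0, 0, 0, 0, 0, 1],
    [0, 0, 0, 0, 0, 0, 1],
    [0.001, -0.0029, 0, 0, 0, 0, 0.6],
    [0, 0, 0, 0, 0, 0, 0.2],
    [0, 0, 0, 0, 0, 0, 0.2],
    [0, 0, 0.02, 0, 0, 0, 0.2],
    [0, 0, 0.03, 0, 0, 0, 0.2],
    [0, 0, 0.03, 0, 0, 0, 0.2],
    [0, 0, 0, 0, 0, 0, 0.2],
  ],
)

```text
time_s: 10.6
position: [0.5406, 0.1643, 0.2202]
tool_rot: [0.6, 0.8, 0.004, 0.002]
wrist_force: [0.3, 0.2, 0.3]
grip_width: 0.0682
```

Run:
```python
from h import *
s=state();print(s["time_s"],s["position"],s["wrist_force"],s["grip_width"])
p=read_camera("side");
cv2.imwrite("pics/g4z.png",cv2.resize(p["frame"][110:270,190:350],None,fx=3.6,fy=3.6,interpolation=cv2.INTER_CUBIC)[:,:,::-1])
c=cloud(p);fr=p["frame"].astype(int)
b=c[(fr[...,2]>fr[...,0]+40)&(abs(c[...,0]-.54)<.05)&(abs(c[...,1]-.15)<.05)&(c[...,2]>.1)]
print(len(b),b.mean(0) if len(b) else 0)
```

```text
10.6 [0.54056132 0.16431321 0.22017898] [0.31561875 0.22645103 0.28563696] 0.06815576288709924
72 [0.53516189 0.16275887 0.13890586]
```

View pics/g4z.png

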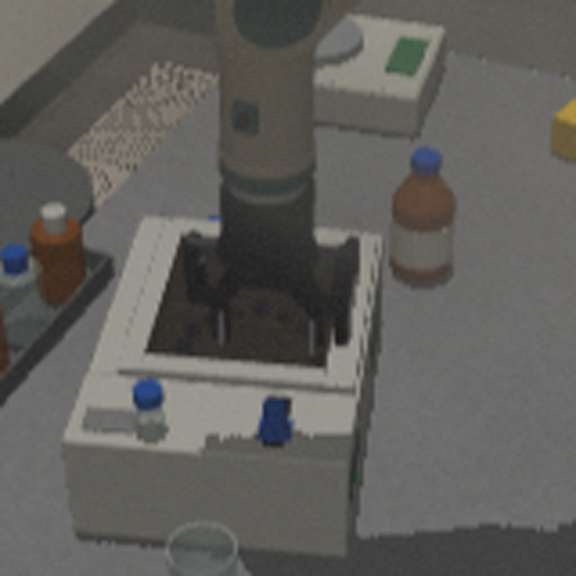

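Request:
carry_out(
  deltas=[
    [0.001, -0.033, 0.005, 0, 0, 0, 0],
    [0.001, -0.033, 0, 0, 0, 0, 0],
    [0.001, -0.033, 0, 0, 0, 0, 0],
    [0.001, -0.033, 0, 0, 0, 0, 0],
    [0.001, -0.033, 0, 0, 0, 0, 0],
    [0.002, -0.032, 0, 0, 0, 0, 0],
    [0, 0, 0, 0, 0, 0, 0],
    [0, 0, -0.02, 0, 0, 0, 0],
    [0, 0, -0.02, 0, 0, 0, 0],
    [0, 0, 0, 0, 0, 0, 0],
  ],
)

```text
time_s: 11.65
position: [0.5427, -0.034, 0.1783]
tool_rot: [0.599, 0.8, -0.002, -0.003]
wrist_force: [0.3, -0.0, -0.4]
grip_width: 0.0855
```

Request:
carry_out(
  deltas=[
    [0.004, 0, -0.015, 0, 0, 0, 0],
    [0, 0, -0.015, 0, 0, 0, 0],
    [0, 0, -0.009, 0, 0, 0, 0],
    [0, 0, 0, 0, 0, 0, 0.3],
    [0, 0, 0, 0, 0, 0, 0.6],
    [0, 0, 0, 0, 0, 0, 1],
    [0, 0, 0, 0, 0, 0, 1],
    [0, 0, 0, 0, 0, 0, 1],
    [0, 0, 0, 0, 0, 0, 1],
    [0, 0, 0, 0, 0, 0, 1],
  ],
)

```text
time_s: 12.65
position: [0.5495, -0.0348, 0.1429]
tool_rot: [0.6, 0.8, 0.0, 0.0]
wrist_force: [-0.8, 0.3, 5.0]
grip_width: 0.0127
```

Request:
carry_out(
  deltas=[
    [0.0024, 0.0007, 0.0091, 0, 0, 0, 1],
    [0.0024, 0.0007, 0.0091, 0, 0, 0, 1],
    [0.0032, 0.0009, 0.0089, 0, 0, 0, 1],
    [0.0032, 0.0009, 0.0089, 0, 0, 0, 1],
    [0.0039, 0.0012, 0.0085, 0, 0, 0, 1],
    [0.0039, 0.0012, 0.0085, 0, 0, 0, 1],
    [0.0047, 0.0014, 0.0082, 0, 0, 0, 1],
    [0.0047, 0.0014, 0.0082, 0, 0, 0, 1],
    [0.0053, 0.0016, 0.0077, 0, 0, 0, 1],
    [0, 0, 0, 0, 0, 0, 1],
  ],
)

```text
time_s: 13.65
position: [0.5815, -0.0252, 0.2206]
tool_rot: [0.6, 0.8, -0.002, -0.001]
wrist_force: [-7.8, -2.5, 1.4]
grip_width: 0.0125
```

Run:
```python
from h import *
s=state();print(s["time_s"],s["position"],s["wrist_force"],s["grip_width"])
p=read_camera("side");
cv2.imwrite("pics/g5z.png",cv2.resize(p["frame"][90:270,180:360],None,fx=3.2,fy=3.2,interpolation=cv2.INTER_CUBIC)[:,:,::-1])
```

```text
13.65 [ 0.58151733 -0.02523529  0.2206451 ] [-7.79419953 -2.46674085  1.40560197] 0.012548358155805704
```

View pics/g5z.png

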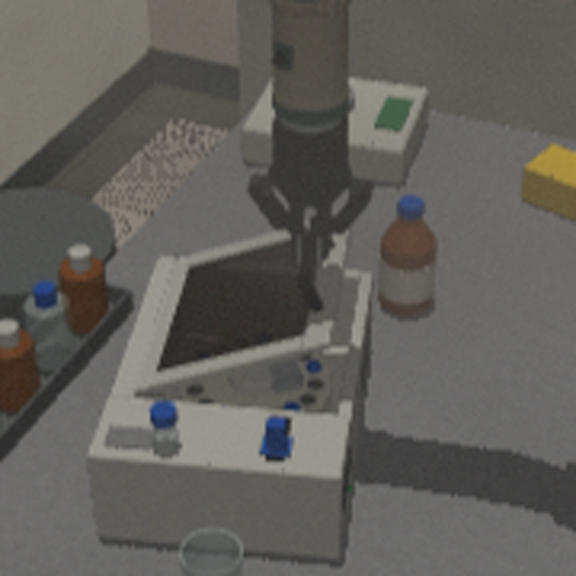

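Request:
carry_out(
  deltas=[
    [0.0045, 0.0012, 0.0077, 0, 0, 0, 1],
    [0.0058, 0.0017, 0.0071, 0, 0, 0, 1],
    [0.0058, 0.0017, 0.0071, 0, 0, 0, 1],
    [0.0064, 0.0019, 0.0066, 0, 0, 0, 1],
    [0.0064, 0.0019, 0.0066, 0, 0, 0, 1],
    [0.007, 0.0021, 0.006, 0, 0, 0, 1],
    [0.007, 0.0021, 0.006, 0, 0, 0, 1],
    [0.0075, 0.0022, 0.0052, 0, 0, 0, 1],
    [0.0075, 0.0022, 0.0052, 0, 0, 0, 1],
    [0, 0, 0, 0, 0, 0, 1],
  ],
)

```text
time_s: 14.7
position: [0.6414, -0.0073, 0.2808]
tool_rot: [0.6, 0.8, 0.0, 0.001]
wrist_force: [-9.5, -3.0, 12.2]
grip_width: 0.013
```

Request:
carry_out(
  deltas=[
    [0.008, 0.0023, 0.0045, 0, 0, 0, 1],
    [0.008, 0.0023, 0.0045, 0, 0, 0, 1],
    [0, 0, 0, 0, 0, 0, 1],
    [0, 0, 0, 0, 0, 0, 1],
    [0, 0, 0, 0, 0, 0, 1],
    [0, 0, 0, 0, 0, 0, 1],
    [0, 0, 0, 0, 0, 0, 1],
    [0, 0, 0, 0, 0, 0, 1],
    [0, 0, 0, 0, 0, 0, 1],
    [0, 0, 0, 0, 0, 0, 1],
  ],
)

```text
time_s: 15.7
position: [0.6579, -0.0024, 0.2895]
tool_rot: [0.6, 0.8, 0.001, 0.001]
wrist_force: [-6.2, -0.4, 10.4]
grip_width: 0.0127
```

Run:
```python
from h import *
s=state();print(s["time_s"],s["position"],s["wrist_force"],s["grip_width"],abs(s["qvel"]).max())
p=read_camera("side");
cv2.imwrite("pics/g6z.png",cv2.resize(p["frame"][90:270,180:360],None,fx=3.2,fy=3.2,interpolation=cv2.INTER_CUBIC)[:,:,::-1])
c=cloud(p);d=c-np.array([.6368,.0345,0]);a=np.radians(16.5)
X=d[...,0]*np.cos(a)+d[...,1]*np.sin(a);Y=-d[...,0]*np.sin(a)+d[...,1]*np.cos(a);Z=c[...,2]
m=(Y>.045)&(Y<.08)&(Z>.14)&(Z<.32)&(X<.1)&(X>-.13)
pf=np.polyfit(Z[m],X[m],1);print(m.sum(),"cover angle",np.arctan2(1,-pf[0]))
for n in("top",):
    q=read_camera(n)
    for P,N in((p,"side"),(q,"top")):
        for l,z in(("vial",.118),("segment",0),("solvent",0),("beaker",0),("tipbox",0),("septa_jar",0),("driver",0.01)):
            for t in tip_of(P,l)[:1]: print(N,l,np.round(at_z(P,t["at"],z),3),t["confidence"])
```

```text
15.7 [ 0.65791062 -0.00236008  0.28952386] [-6.20683535 -0.42242609 10.37102138] 0.012734749483793849 0.00289825831934793
353 cover angle 0.9029868634771723
side vial [0.657 0.195 0.118] 0.4
side solvent [ 0.566 -0.272  0.   ] 0.71
side beaker [0.558 0.27  0.   ] 0.81
side tipbox [ 0.412 -0.547  0.   ] 0.83
side septa_jar [0.381 0.491 0.   ] 0.6
side driver [0.491 0.609 0.01 ] 0.55
top vial [0.643 0.195 0.118] 0.5
top segment [ 0.725 -0.204  0.   ] 0.6
top solvent [ 0.553 -0.274  0.   ] 0.72
top beaker [0.548 0.288 0.   ] 0.93
top tipbox [ 0.426 -0.575  0.   ] 0.87
top septa_jar [0.387 0.499 0.   ] 0.55
top driver [0.5  0.61 0.01] 0.59
```

View pics/g6z.png

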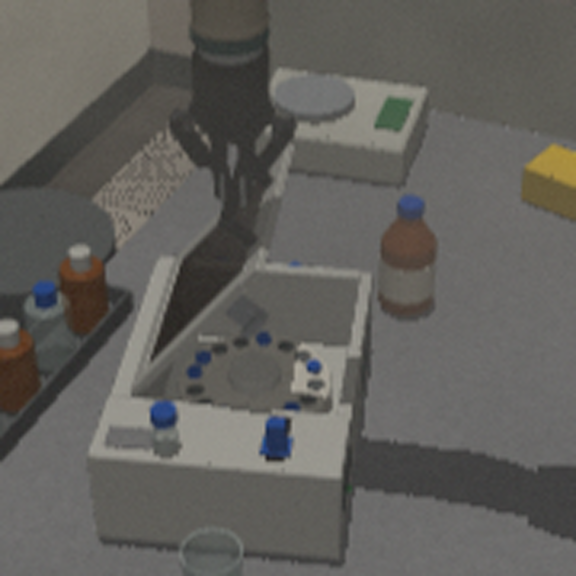

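```bash
python3 -c "
from bench import *
print(finish_job())"
```

```text
the job is handed in; nothing more can be done
None
```

The cover was caught. I released the catch, then raised the cover to about 0.90 rad (52°). The job was handed in at about 15.8 s with the gripper still holding it there.

- **Tug:** I pulled up on the handle before touching the tab. The cover rose about 0.04 rad in the depth image and then stopped hard, with 28 N at the wrist where a free cover needs 2 to 3 N.
- **Catch:** I let go, pinched the tab and slid it 30 mm. I gave it a little extra push at the end, and the pictures show it at the end of its slot.
- **Last checks:** The arm was still (joint speeds under 0.003 rad/s). The fingers were closed on the bar at 12.7 mm with a set grip of 30 N. I had no direct reading of the force between the fingers and the cover.
- **Bystanders:** None looks moved in the pictures. Most network estimates came back within about 15 mm of the starting ones, and the bottle by up to 18 mm in one view. They disagreed on the tip box: the side camera put it about 38 mm from its first estimate, the top camera about 11 mm. I take that as estimation error, because the arm only passed well above and beside it at the start. The side camera did not find the vial rack in either check, so only the top camera covers it (about 12 mm).

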